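# Turn the yellow-marked casting over the step for inspection

### The job

Two small die-cast housings stand on the raised deck of the turning step. Without lifting it, push the one with the yellow paint patch over the red-lined edge so that it tumbles onto the black rubber mat and comes to rest lying flat on its smooth flange side, fins up. Leave the blue-marked housing standing where it is.

Things in the scene. Friction and masses are not known exactly. Their poses are not given: they have to be found in the camera images.
- yellow_casting_center (a point): Die-cast aluminium housing, 40 (x) by 60 (y) by 64 mm tall (z), 0.17 to 0.35 kg, yellow paint patch on its top (+z); this point is its centre. It stands on the raised deck, fins (-x side) away from the drop, smooth flange (+x side) towards it, within 8 degrees of square to the edge. This is the one to turn over.
- blue_casting_center (a point): Die-cast aluminium housing, 40 (x) by 60 (y) by 64 mm tall (z), 0.17 to 0.35 kg, blue paint patch on its top (+z); this point is its centre. It stands on the raised deck, fins (-x side) away from the drop, smooth flange (+x side) towards it, within 8 degrees of square to the edge. It is to be left standing.
- step_edge (a point): Middle of the red-lined edge of the fixed step block, at deck level, 23 mm above the table. x points level over the drop, y along the edge. Deck: 140 mm deep behind the edge, 320 wide. In front: black rubber mat, 17 mm below the deck, 160 deep, 320 wide. A housing pushed low down slides upright, tips by itself once its centre passes the edge, and lands on its flange.
Not all that is in view belongs to the job. What is shaped like the part that bears yellow_casting_center but green is not meant.

How it is judged:
At the end, for the whole second after the job is handed in: The yellow-marked housing lies still on the rubber mat on its flange side, fins up within 10 degrees, its centre 12 to 145 mm in front of the edge and within 145 mm of its middle; the blue-marked one stands upright within 10 degrees and within 15 mm of where it was (angle between yellow_casting_center's own x axis and vertical above 2.967 rad and x of yellow_casting_center in the frame of step_edge between 0.012 and 0.145 m and y of yellow_casting_center in the frame of step_edge between -0.145 and 0.145 m and z of yellow_casting_center in the frame of step_edge below 0.008 m and linear speed of yellow_casting below 0.02 m/s and angle between blue_casting_center's own z axis and vertical below 0.17 rad and distance of blue_casting_center from where it was at the start of the episode below 0.015 m); the robot touches nothing.
It fails at once if the yellow-marked housing is lifted (its centre more than 30 mm above its height on the deck) (height (world z) of yellow_casting_center above 0.085 m).
It fails at once if the blue-marked housing is pushed more than 15 mm or tipped over (distance of blue_casting_center from where it was at the start of the episode above 0.015 m or angle between blue_casting_center's own z axis and vertical above 0.35 rad).
It also fails if it takes over 32 s, if anything falls off the work surface, if the arm or the gripper's body presses on something with over 40 N, if the wrist force passes 120 N, or if a joint passes its speed limit or range.

### The arm

A 7-joint arm with a two-finger parallel gripper is mounted at the origin on the work surface. World frame = base frame: x ahead of the robot, y to its left, z up, the work surface at z = 0. Lengths are in m, angles in rad, forces in N, time in s.
With the tool pointing down it reaches from about 0.4 to 0.85 m from the base axis. Payload 10.4 kg.
Tool frame: the origin (TCP) lies midway between the tips of the shut fingers; the grasp point (between the pads) lies 19 mm behind it; z points along the fingers, x is the direction in which the jaws open and shut, and the axes are right-handed (so a half turn about z gives the same grasp; the last joint's range is limited). The gripper opens to 87 mm and grips with 3 to 60 N. Pads are 19 mm wide; open, the fingers measure 117 mm over their backs; the gripper's body (75 mm by 190 mm) begins 51 mm behind the grasp point.
Start: joints at [1.201, 0.332, -0.065, 1.46, 0.022, 1.35, -0.088], TCP at [0.212, -0.588, 0.223] pointing down, gripper open.
Joint ranges: [-2.6, 2.6], [-0.5, 2.12], [-1.47, 1.34], [0.16, 2.42], [-1.27, 4.41], [0.06, 2.06], [-2.6, 2.6]. Speed limits (rad/s): [2.22, 2.22, 2.79, 2.79, 3.14, 3.14, 3.14].

### API

Orientations are given as a unit quaternion [x, y, z, w].
In Python, from bench import r gives the robot as it stands. The module is installed in compiled form; this text tells all that it offers.
- The arm moves only by the tool play_rows, never from a script. Its argument "commands" is a list of rows, each a list of 7 numbers: the shift along the world's x, y, z in cm, then the turn, a rotation vector about the world's x, y, z in rad, then the finger opening in cm, from 0 to 8.7. A call has 1 to 20 rows; each row shifts and turns the commanded pose from where the row before left it; what a row does not reach is not made up. A row lasts 1/8 s, in which the tool goes at most 62.5 mm and 10.7 degrees, less where a joint would pass 70% of its speed; a pose out of reach is approached as far as the arm can. A call is refused whole if a number of a shift passes 6.25 or a number of a turn 0.188, either way. A call with a gripper value outside its range is refused whole. The fingers move at their own pace and stop on an object; "grip_force" is the grip in N (left out, the last holds). Time passes only in rows, so rows that do not move let the fingers close. It gives the time, the measured TCP pose, the force and the opening at its end, in the units of the state.
- r.read_state(): the state, without advancing time (a new reading comes with each control period).
- r.camera(name): name is "scene" or "top"; returns a dict with "img" (400x640x3 uint8, red, green, blue), "K" (3x3 intrinsics, pixels), "camera_from_world" (4x4, takes a point from world to camera coordinates). Camera axes: x right, y down, z forward; pixel columns grow to the right and rows downward; lengths in m; the calibration is good to about 2 mm. A picture is of the moment at which its call begins. There is no depth.
- r.close_job(): hands the job in, once; it reports no verdict.
The state is a dict: "time": time; "joint_positions": joint angles; "joint_vel": joint speeds; "joint_torque": joint torques, N m; "ee_pos": TCP position; "eef_rot": TCP orientation; "ft_force": force on the tool from outside, world axes, zero at the start; "torque": the same for the moment, N m; "width": finger opening in m.
Only numpy, scipy, OpenCV 4.12 (cv2) and the standard library are available. Lean on these libraries where they do the work, as an engineer would, in place of code of your own. Each camera call takes 0.05 s, during which the arm holds its last target. There are 200 camera calls.

## Working session

There is one attempt and no reset: what is moved stays moved. The work goes in short steps, Python scripts to look and compute and a tool call to move; the robot and the scene stay as the last step left them, time stands still between calls to the robot, and variables do not carry over. Pictures are saved under pics/ and viewed, about 8 in all and at most 12, crops included, and the job is handed in when it is done.

Besides the shell and the picture viewer there is one more tool, called after "Call:" as a command line: name --pt "numbers of a row" for each row, then --argument value for the rest. play_rows: Moves the arm, as the interface text tells. Its arguments: {"type":"object","properties":{"commands":{"type":"array","items":{"type":"array","items":{"type":"number"}}},"grip_force":{"type":"number"}},"required":["commands"]}

```bash
mkdir -p pics
python3 - <<'E'
from bench import r
import cv2,numpy as np,pickle
d={}
for n in("top","scene"):
    c=r.camera(n);d[n]=c;cv2.imwrite(f"pics/{n}0.png",c["img"][:,:,::-1])
    T=np.linalg.inv(c["camera_from_world"]);print(n,T.round(3).tolist(),c["K"].tolist())
pickle.dump(d,open("c0.pkl","wb"))
s=r.read_state();print(s["time"],s["ee_pos"],s["eef_rot"],s["ft_force"],s["width"])
E
```

```text
top [[0.029, -0.994, 0.105, 0.518], [-1.0, -0.028, 0.013, 0.077], [-0.01, -0.105, -0.994, 0.734], [0.0, 0.0, 0.0, 1.0]] [[431.04271180063614, 0.0, 312.522177747799], [0.0, 431.04271180063614, 197.53727668365528], [0.0, 0.0, 1.0]]
scene [[-0.26, 0.639, -0.724, 1.233], [0.966, 0.183, -0.185, 0.26], [0.015, -0.747, -0.664, 0.686], [0.0, 0.0, 0.0, 1.0]] [[479.3621679275487, 0.0, 319.5853798648469], [0.0, 479.3621679275487, 202.12493974743307], [0.0, 0.0, 1.0]]
0.1 [ 0.21225783 -0.58749159  0.2218436 ] [ 8.18477657e-01 -5.74538027e-01 -5.33274176e-04 -3.10681533e-04] [ 0.04309342 -0.03921178 -0.07325167] 0.08718379756976423
```

View pics/top0.png

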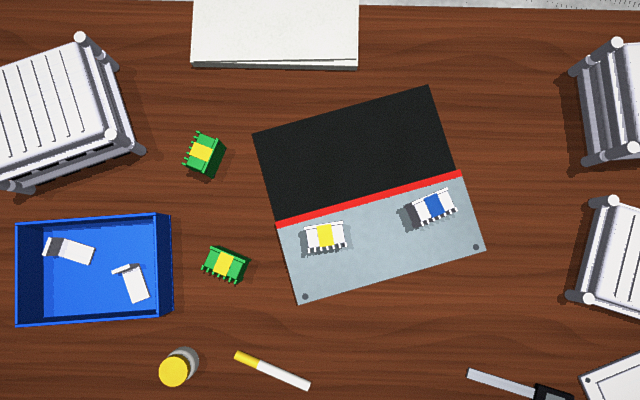

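View pics/scene0.png

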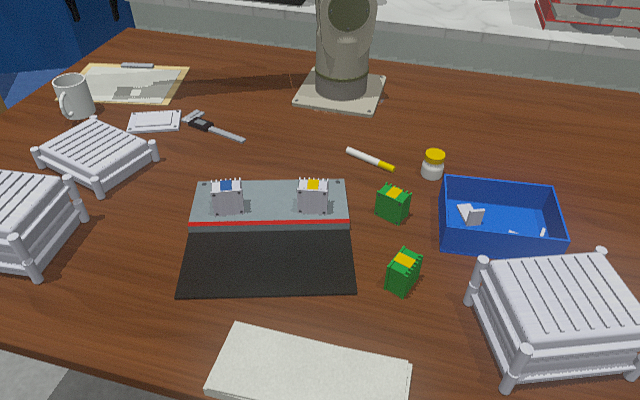

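Top view: yellow-patched housing at (325,238), blue at (433,206), red edge from (277,224) to (461,173), mat above it in the picture. The green ones are off the step. Now I measure.

```bash
cat > h.py <<'E'
import cv2,numpy as np
def ray(c,uv,z):
    T=np.linalg.inv(c["camera_from_world"]);uv=np.atleast_2d(np.asarray(uv,float))
    d=np.c_[uv,np.ones(len(uv))]@np.linalg.inv(c["K"]).T@T[:3,:3].T;o=T[:3,3]
    return o+d*((z-o[2])/d[:,2])[:,None]
def mask(c,lo,hi,roi):
    h=cv2.cvtColor(c["img"],cv2.COLOR_RGB2HSV);m=cv2.inRange(h,lo,hi);z=np.zeros_like(m)
    a,b,e,f=roi;z[b:f,a:e]=m[b:f,a:e];return z
def pts(m): return np.argwhere(m)[:,::-1].astype(float)
E
python3 - <<'E'
from h import *;import pickle
d=pickle.load(open("c0.pkl","rb"))
R={"top":dict(red=(265,160,475,235),y=(295,215,355,260),b=(405,185,460,230)),"scene":dict(red=(180,210,360,240),y=(290,170,340,220),b=(200,170,250,220))}
for n,c in d.items():
    red=pts(mask(c,(0,150,80),(8,255,255),R[n]["red"]))
    w=ray(c,red,.023)[:,:2];ct,sz,an=cv2.minAreaRect(w.astype(np.float32))
    bx=cv2.boxPoints((ct,sz,an));vx,vy,_,_=cv2.fitLine(w.astype(np.float32),cv2.DIST_L2,0,.01,.01).ravel()
    print(n,"red",len(red),np.round(ct,4),np.round(sz,4),an,"dir",vx,vy,bx.round(4).tolist())
    for k,lo,hi in(("y",(22,120,100),(35,255,255)),("b",(100,120,60),(125,255,255))):
        p=pts(mask(c,lo,hi,R[n][k]));w=ray(c,p,.087)[:,:2].astype(np.float32)
        ct,sz,an=cv2.minAreaRect(w);print(k,len(p),p.mean(0).round(1),w.mean(0).round(4),np.round(ct,4),np.round(sz,4),round(an,1))
c=d["top"]["img"];a=cv2.resize(c[180:270,260:480],None,fx=3.6,fy=3.6,interpolation=2)
b=cv2.resize(d["scene"]["img"][165:245,170:370],None,fx=3.6,fy=3.6,interpolation=2)
o=np.zeros((a.shape[0]+b.shape[0],a.shape[1],3),np.uint8);o[:a.shape[0]]=a;o[a.shape[0]:,:b.shape[1]]=b[:,:a.shape[1]]
print(o.shape);cv2.imwrite("pics/crop.png",o[:600,:800,::-1])
E
```

```text
top red 1449 [ 0.594  -0.0079] [0.0625 0.3539] 8.532127380371094 dir 0.30008715 -0.9539118 [[0.536899983882904, 0.1624000072479248], [0.5893999934196472, -0.1876000016927719], [0.651199996471405, -0.17829999327659607], [0.5986999869346619, 0.17170000076293945]]
y 303 [325.  235.2] [0.5301 0.0652] [0.53   0.0652] [0.0318 0.0214] 12.8
b 294 [434.  205.1] [ 0.5799 -0.0974] [ 0.58   -0.0974] [0.0315 0.0211] 24.8
scene red 613 [ 0.5956 -0.0059] [0.0117 0.3201] 17.698591232299805 dir 0.3023424 -0.9531994 [[0.5414000153541565, 0.14480000734329224], [0.638700008392334, -0.16019999980926514], [0.6499000191688538, -0.1565999984741211], [0.5525000095367432, 0.14839999377727509]]
y 106 [312.5 183.7] [0.5311 0.0656] [0.5303 0.0655] [0.0278 0.0218] 16.1
b 99 [225.3 184.8] [ 0.5814 -0.0971] [ 0.5813 -0.0973] [0.0289 0.0206] 27.4
(612, 792, 3)
```

View pics/crop.png

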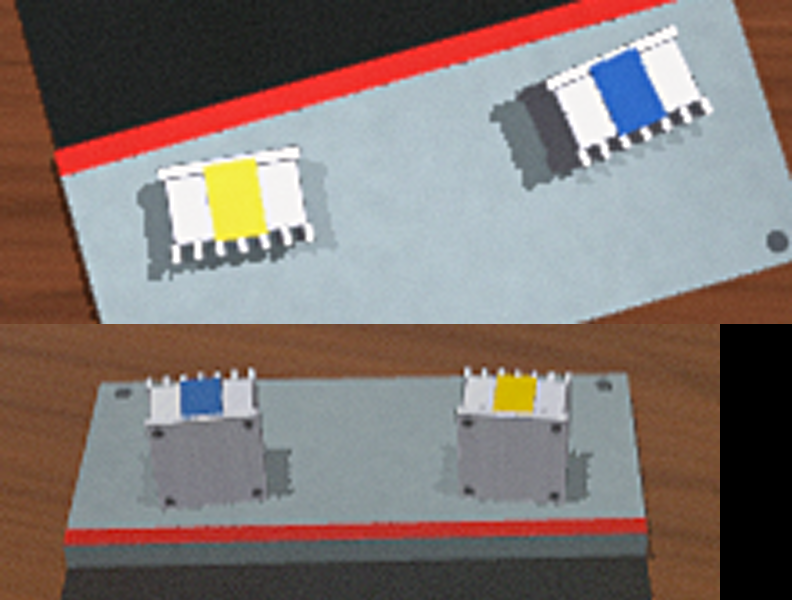

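The crop shows both housings' flanges facing the red edge. The two views agree to about 1 mm on the patch centres: yellow (0.530, 0.065), blue (0.580, -0.097). The edge yaw is about 17.5° and its middle is about (0.601, -0.004). In the edge frame yellow is at about (-0.047, 0.088) and blue at about (-0.048, -0.082), so there is a wide gap between them. Next I move high, behind the yellow housing.

Call:
play_rows --pt "1.64 3.97 0 0 0 -0.0026 2.5" --pt "1.64 3.97 0 0 0 -0.0026 2.5" --pt "1.64 3.97 0 0 0 -0.0026 2.5" --pt "1.64 3.97 0 0 0 -0.0026 2.5" --pt "1.64 3.97 0 0 0 -0.0026 2.5" --pt "1.64 3.97 0 0 0 -0.0026 2.5" --pt "1.64 3.97 0 0 0 -0.0026 2.5" --pt "1.64 3.97 0 0 0 -0.0026 2.5" --pt "1.64 3.97 0 0 0 -0.0026 2.5" --pt "1.64 3.97 0 0 0 -0.0026 2.5" --pt "1.64 3.97 0 0 0 -0.0026 2.5" --pt "1.64 3.97 0 0 0 -0.0026 2.5" --pt "1.64 3.97 0 0 0 -0.0026 2.5" --pt "1.64 3.97 0 0 0 -0.0026 2.5" --pt "1.64 3.97 0 0 0 -0.0026 2.5" --pt "1.64 3.97 0 0 0 -0.0026 2.5" --pt "0 0 0 0 0 0 2.5" --pt "0 0 0 0 0 0 2.5"

```text
time: 2.35
ee_pos: [0.4745, 0.0468, 0.2222]
eef_rot: [0.806, -0.591, -0.0, 0.0]
ft_force: [-0.4, -0.6, 0.0]
width: 0.0251
```

Call:
play_rows --pt "0 0 -2.5 0 0 0 2.5" --pt "0 0 -2.5 0 0 0 2.5" --pt "0 0 -2.5 0 0 0 2.5" --pt "0 0 -2.5 0 0 0 2.5" --pt "0 0 -2.5 0 0 0 2.5" --pt "0 0 -2.5 0 0 0 2.5" --pt "0 0 -1.0 0 0 0 2.5" --pt "0 0 -0.5 0 0 0 2.5" --pt "0 0 0 0 0 0 2.5" --pt "0 0 0 0 0 0 2.5"

```text
time: 3.6
ee_pos: [0.4754, 0.0474, 0.0583]
eef_rot: [0.806, -0.591, 0.001, -0.0]
ft_force: [0.4, 0.2, -0.7]
width: 0.0252
```

Run:
```python
from bench import r
import cv2,numpy as np
a=r.camera("top")["img"][150:320,230:500];b=r.camera("scene")["img"][90:260,170:440]
cv2.imwrite("pics/c2.png",cv2.resize(np.vstack([a,b]),None,fx=1.75,fy=1.75,interpolation=2)[:,:,::-1])
```

```text
(no output)
```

View pics/c2.png

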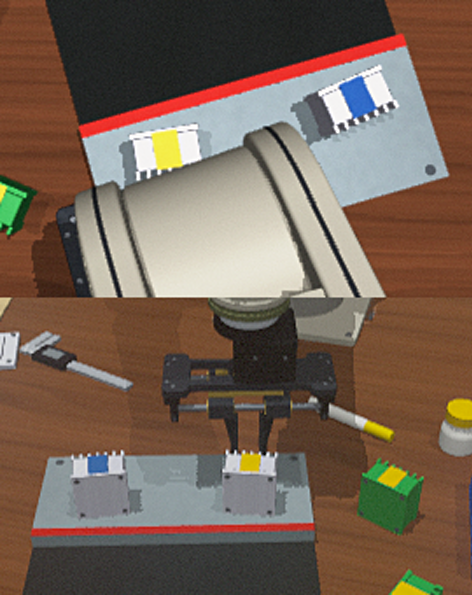

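The picture shows the fingers behind and centred on the yellow housing, with the blue one well clear. I go down the last 25 mm and push slowly for 60 mm.

Call:
play_rows --pt "0 0 -1.0 0 0 0 2.5" --pt "0 0 -1.0 0 0 0 2.5" --pt "0 0 -0.5 0 0 0 2.5" --pt "0 0 0 0 0 0 2.5" --pt "0.48 0.15 0 0 0 0 2.5" --pt "0.48 0.15 0 0 0 0 2.5" --pt "0.48 0.15 0 0 0 0 2.5" --pt "0.48 0.15 0 0 0 0 2.5" --pt "0.48 0.15 0 0 0 0 2.5" --pt "0.48 0.15 0 0 0 0 2.5" --pt "0.48 0.15 0 0 0 0 2.5" --pt "0.48 0.15 0 0 0 0 2.5" --pt "0.48 0.15 0 0 0 0 2.5" --pt "0.48 0.15 0 0 0 0 2.5" --pt "0.48 0.15 0 0 0 0 2.5" --pt "0.48 0.15 0 0 0 0 2.5"

```text
time: 5.7
ee_pos: [0.5327, 0.0655, 0.0326]
eef_rot: [0.806, -0.591, -0.0, 0.0]
ft_force: [-1.9, 0.0, -0.4]
width: 0.025
```

Run:
```python
from bench import r
import cv2,numpy as np
from h import *
c=r.camera("scene");p=pts(mask(c,(22,120,100),(35,255,255),(270,170,345,240)));print(len(p),ray(c,p,.087).mean(0))
a=r.camera("top")["img"][150:320,230:500];b=c["img"][90:260,170:440]
cv2.imwrite("pics/c3.png",cv2.resize(np.vstack([a,b]),None,fx=1.75,fy=1.75,interpolation=2)[:,:,::-1])
```

```text
169 [0.54667696 0.0704965  0.087     ]
```

View pics/c3.png

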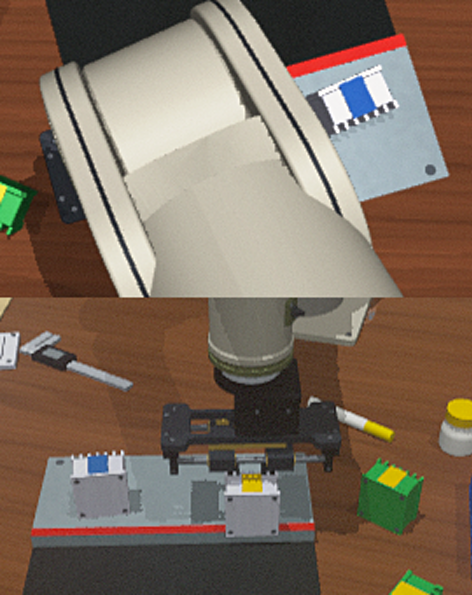

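Housing is upright with its flange over the edge, so its centre is about 15 mm short of it (the mask picked up gripper brass, so I rely on the finger position). Pushing another 30 mm.

Call:
play_rows --pt "0.48 0.15 0 0 0 0 2.5" --pt "0.48 0.15 0 0 0 0 2.5" --pt "0.48 0.15 0 0 0 0 2.5" --pt "0.48 0.15 0 0 0 0 2.5" --pt "0.48 0.15 0 0 0 0 2.5" --pt "0.48 0.15 0 0 0 0 2.5" --pt "0 0 0 0 0 0 2.5" --pt "0 0 0 0 0 0 2.5" --pt "0 0 0 0 0 0 2.5"

```text
time: 6.92
ee_pos: [0.5611, 0.0743, 0.0326]
eef_rot: [0.806, -0.591, 0.0, 0.0]
ft_force: [1.0, 1.1, -0.1]
width: 0.025
```

Run:
```python
from bench import r
import cv2
a=r.camera("scene")["img"][110:310,160:410]
cv2.imwrite("pics/c4.png",cv2.resize(a,None,fx=2.8,fy=2.8,interpolation=2)[:,:,::-1])
```

```text
(no output)
```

View pics/c4.png

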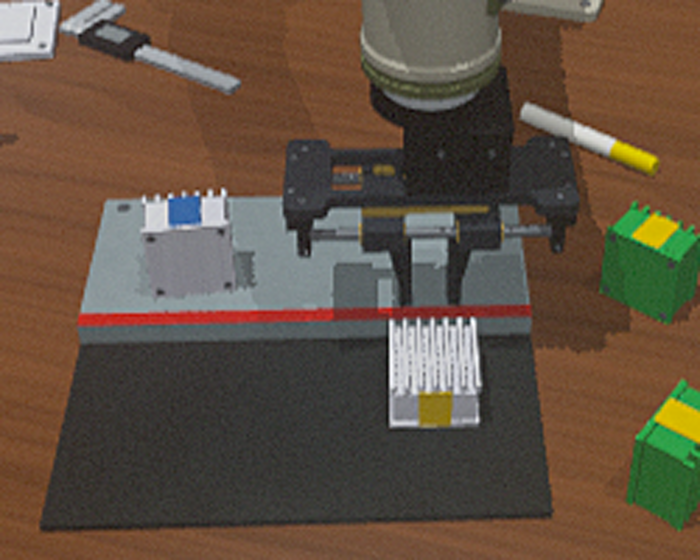

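It tumbled with fins up, and the yellow patch now faces away from the step. I back off, rise, swing clear for the top view, then check.

Call:
play_rows --pt "-1.4 -0.45 0 0 0 0 2.5" --pt "-1.4 -0.45 0 0 0 0 2.5" --pt "-1.4 -0.45 0.5 0 0 0 2.5" --pt "0 0 2.5 0 0 0 2.5" --pt "0 0 3.5 0 0 0 2.5" --pt "0 0 3.5 0 0 0 2.5" --pt "0 0 3.5 0 0 0 2.5" --pt "0 0 3.5 0 0 0 2.5" --pt "0 0 2 0 0 0 2.5" --pt "-1.5 -4 0 0 0 0 2.5" --pt "-1.5 -4 0 0 0 0 2.5" --pt "-1.5 -4 0 0 0 0 2.5" --pt "-1.5 -4 0 0 0 0 2.5" --pt "-1.5 -4 0 0 0 0 2.5" --pt "-1.5 -4 0 0 0 0 2.5" --pt "-1.5 -4 0 0 0 0 2.5" --pt "-1.5 -4 0 0 0 0 2.5" --pt "-1.5 -4 0 0 0 0 2.5" --pt "0 0 0 0 0 0 2.5" --pt "0 0 0 0 0 0 2.5"

```text
time: 9.48
ee_pos: [0.3843, -0.2983, 0.2228]
eef_rot: [0.806, -0.591, 0.0, -0.0]
ft_force: [0.7, 0.4, -0.2]
width: 0.025
```

Run:
```python
from bench import r
from h import *
t=r.camera("top");s=r.camera("scene")
for c,ry,rb in((t,(265,130,380,235),(405,185,460,230)),(s,(270,200,345,290),(200,170,250,220))):
    p=pts(mask(c,(100,120,60),(125,255,255),rb));print("blue",len(p),ray(c,p,.087).mean(0).round(4) if len(p) else 0)
    p=pts(mask(c,(0,0,150),(180,60,255),ry));w=ray(c,p,.046)[:,:2].astype(np.float32)
    if len(p): ct,sz,an=cv2.minAreaRect(w);d=np.array(ct)-[.601,-.0043];print("white",len(p),np.round(ct,4),np.round(sz,4),an,"edge xy",d@[.9537,.3007],d@[-.3007,.9537])
a=t["img"][90:260,240:490];b=s["img"][150:310,160:410]
cv2.imwrite("pics/c5.png",cv2.resize(np.vstack([a,b]),None,fx=1.8,fy=1.8,interpolation=2)[:,:,::-1])
```

```text
blue 292 [ 0.5798 -0.0975  0.087 ]
white 3488 [0.5984 0.0612] [0.131  0.1632] 1.6646019220352173 edge xy 0.01725380112251403 0.06325496376903414
blue 100 [ 0.5813 -0.097   0.087 ]
white 2226 [0.6142 0.0783] [0.1629 0.1493] 16.008861541748047 edge xy 0.03739429996704819 0.0747713507272458
```

View pics/c5.png

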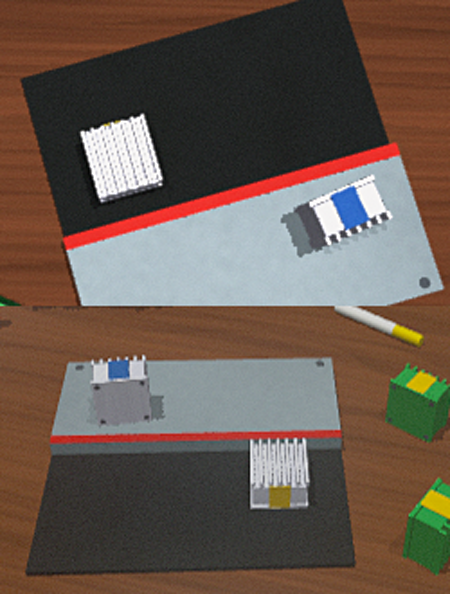

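The picture shows the housing on the mat with fins up, clear of the edge in both views; blue is unmoved. The white mask also caught deck pixels, so I repeat it tighter and check that the fin face sits at the right height for lying flat.

Run:
```python
from bench import r
from h import *
def m(n,roi):
    c=r.camera(n);x=mask(c,(0,0,195),(180,25,255),roi);x=cv2.morphologyEx(x,cv2.MORPH_CLOSE,np.ones((5,5)))
    k=max(cv2.findContours(x,0,2)[0],key=cv2.contourArea)[:,0];w=ray(c,k,.046)[:,:2].astype(np.float32)
    ct,sz,an=cv2.minAreaRect(w);d=np.array(ct)-[.601,-.0043]
    print(n,np.round(ct,4),np.round(sz,4),round(an,1),"edge xy",d@[.9537,.3007],d@[-.3007,.9537],k.mean(0))
for _ in range(2): m("top",(275,145,345,207)); m("scene",(290,220,340,257))
```

```text
top [0.6233 0.0955] [0.0653 0.0586] 17.3 edge xy 0.051286864032057546 0.08846228188575862 [306.92307692 178.06410256]
scene [0.631  0.0976] [0.0673 0.0582] 15.9 edge xy 0.0592863803455806 0.08810416990296602 [314.47058824 241.58823529]
top [0.6233 0.0955] [0.0653 0.0586] 17.3 edge xy 0.051286864032057546 0.08846228188575862 [306.75324675 177.38961039]
scene [0.631  0.0976] [0.0673 0.0582] 15.9 edge xy 0.0592863803455806 0.08810416990296602 [314.47058824 241.58823529]
```

```bash
python3 -c "
from bench import r
print(r.close_job(), r.read_state()['time'])"
```

```text
the job is handed in; nothing more can be done
the job is handed in; nothing more can be done
```

The yellow-marked housing now lies on the black mat, fins up, and I handed the job in at about 10 s of the 32 s allowed. I pushed it low down from behind with two slightly opened fingertips, square to the edge, until it tipped. Then I backed the arm off, clear of everything.

**Yellow housing:** Its upper face measures about 65 × 59 mm against the nominal 64 × 60 mm, which fits it lying flat. In the edge frame its centre is at about x = 51 mm, y = 88 mm, well inside the limits. It was still in repeated pictures.

**Blue housing:** It stands where it was; both views put its patch within 0.5 mm of the start.

**Checks that disagreed:**
- **Scene view:** It gave x = 59 mm instead of 51 mm. This is probably because its mask takes in part of the housing's side face.
- **Failed masks:** A yellow mask during the push picked up brass on the gripper, and a first white mask on the mat caught deck pixels. I discarded both.
- **Tilt:** I judged the fins-up angle from the pictures and the face size, and did not measure it directly.

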